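# Unload the driver test box

## Robot

A 6-joint arm with a two-finger parallel gripper is mounted at the origin on the work surface. World frame = base frame: x ahead of the robot, y to its left, z up, the work surface at z = 0. Lengths are in m, angles in rad, forces in N, time in s.
With the tool pointing down it reaches from about 0.375 to 0.9 m from the base axis. Payload 3.1 kg.
Tool frame: the origin (TCP) lies midway between the tips of the shut fingers; the grasp point (between the pads) lies 19 mm behind it (manip.hold_point_z is the distance from the TCP to the grasp point, in m); x points along the fingers, y is the direction in which the jaws open and shut, and the axes are right-handed (so a half turn about x gives the same grasp; the last joint's range is limited). The gripper opens to 85 mm and grips with 20 to 120 N. Pads are 22 mm wide; open, the fingers measure 114 mm over their backs; the gripper's body (76 mm by 85 mm) begins 54 mm behind the grasp point. The pads swing forward as they close: fully open they stand 13 mm farther back than shut.
Start: joints at [0.949, 0.527, 1.433, -0, 1.181, -0.178], TCP at [0.268, 0.564, 0.231] pointing down, gripper open.
Joint ranges: [-3.08, 3.08], [-0.75, 2.2], [0.22, 2.44], [-1.43, 4.57], [0, 2.65], [-2.85, 2.85]. Speed limits (rad/s): [2.79, 2.79, 3.14, 3.14, 3.14, 3.14].

## Interface

Orientations are given as a unit quaternion [x, y, z, w].
In Python, from station import manip, snapshot gives the robot as it stands.
- The arm moves only by the shell command python3 -m crank 'ROWS' [FORCE]. ROWS is JSON, a list of rows, each a list of 5 numbers: the finger opening in m, from 0 to 0.0854, then the shift along the tool's x, y, z in m, then the turn about the tool's x in rad. In form: [[grip, tx, ty, tz, yaw], ...]. A call has 1 to 5 rows; each row shifts and turns the commanded pose from where the row before left it, along the tool's axes as they then stand; what a row does not reach is not made up. A row lasts 1/10 s, in which the tool goes at most 50 mm and 8.59 degrees, less where a joint would pass 70% of its speed; a pose out of reach is approached as far as the arm can. A call is refused whole if a number of a shift passes 0.05 or a number of a turn 0.15, either way. A call with a gripper value outside its range is refused whole. The fingers move at their own pace and stop on an object; FORCE is the grip in N (left out, the last holds). Time passes only in rows, so rows that do not move let the fingers close. It gives the time, the measured TCP pose, the force and the opening at its end, in the units of the state.
- manip.sense(): the state, without advancing time (a new reading comes with each control period).
- snapshot(name): name is "scene" or "top" or "wrist"; returns a dict with "image" (420x560x3 uint8, blue, green, red), "range_z" (420x560 float32, m along the optical axis (not along the pixel's ray), 0 where there is no reading), "vertical_fov" (degrees; the focal length in pixels is half the picture's height over the tangent of half this angle, whatever the lens; pixels are square), "cx", "cy" (the principal point, pixels), "extrinsics" (4x4, takes a point from world to camera coordinates); the wrist camera has in their place "T_tool_cam" (4x4, takes a point from camera to tool coordinates, whose origin is the TCP and whose axes are the tool frame's). Camera axes: x right, y up, looking along -z (the intrinsics and any distortion apply to the point x, -y, -z); pixel columns grow to the right and rows downward; lengths in m; the calibration is good to about 2 mm. A picture is of the moment at which its call begins: read the wrist's pose just before it.
- manip.sign_off(): hands the job in, once; it reports no verdict.
The state is a dict: "t": time; "q": joint angles; "qd": joint speeds; "tau": joint torques, N m; "tcp_pos": TCP position; "tool_rot": TCP orientation; "force": force on the tool from outside, world axes, zero at the start; "ft_torque": the same for the moment, N m; "finger_gap": opening from 0.0 (shut) to 1.0 (fully open).
Only numpy, scipy, OpenCV 4.12 (cv2) and the standard library are available. Lean on these libraries where they do the work, as an engineer would, in place of code of your own. Each camera call takes 0.05 s, during which the arm holds its last target.

## Task

The lamp driver in the test box has passed. Push the release rod at the side of the box from its pulled-out position to its middle click, which frees the lid (never right in, that would start another test), then swing the lid up past upright so that it stays open by itself, and lay the driver gently, flat and right way up, in the empty tray. Leave the rod at the middle click and the lid open, and do not disturb the mug, the screwdriver or the screw bin.

Things in the scene. Friction and masses are not known exactly. Their poses are not given: they have to be found in the camera images.
- tester: Cream test box fixed to the bench, 130 (x) x 260 (y) x 70 mm high, walls 5 mm. Origin: centre of underside; x from the front (robot side, handle) to the hinge side, y to its left, z up. Left half: rod mechanism. Right half: open bay, inner x -60 to 60 mm, y -125 to -7 mm, floor at 5 mm, holding the driver on a black pedestal 24 (x) x 84 (y) mm, top 35 mm high.
- rod (a joint): Travel (m) of the steel rod out of the box's left (+y) wall, along the box's y. 0 fully in, 0.022 middle click (rests within 1 mm), 0.052 fully out; starts at 0.038 to 0.052, slides with 1 N. A ridge from 0.034 takes 5 to 9 N, gives way at 0.027, then it snaps to the middle. A like ridge from 0.021 to 0.016 guards the inner end; never below 0.010. Lid is locked unless within 4 mm of middle.
- rod_knob (a point): Centre of the outer flat face of the rod's black round knob (disc 32 mm across, 12 mm thick, axis along the box's y). In the box's frame: x -30 mm, z 42 mm, y 170 mm + rod travel. Pushing this face towards the box (-y of the box) moves the rod in. Behind the knob, 28 mm + travel are free up to the box wall, around the 10 mm rod.
- lid (a joint): Angle in rad of the grey lid: 0 closed, 1.57 upright, 1.9 stop, leaning back over the hinge side. Mass about 0.28 kg; let go below 1.5 it falls shut, beyond 1.6 it falls back to the stop and stays open.
- lid_bar (a point): Middle of the lid's round steel handle bar (10 mm thick, along the box's y, 120 mm between its two side arms), 45 mm in front of the lid's front edge. Lid closed: in the box's frame x -112 mm, y 0, z 75.5 mm. It turns with the lid about the hinge, 177 mm away. Grip it from above with the fingers on its front and back; it turns between them.
- lid_hinge (a point): Middle of the lid's hinge axis, in the box's frame x 65 mm, y 0, z 70.5 mm; the axis runs along the box's y. The lid is 6 mm thick above this and 264 mm wide.
- driver: Lamp driver, plain aluminium case 36 (x) x 68 (y) x 28 mm high with a foot 90 mm long in y and 6 mm high, a terminal block at each end, paper label on top; 0.15 to 0.3 kg. Origin at its centre, 14 mm above its underside; z up when right way up. It lies on the pedestal in the box's right bay, centre 49 mm above the bench, y roughly along the box's y. Grip it across its 36 mm.
- tray: Empty grey tray, fixed to the bench, 200 (x) x 150 (y) x 30 mm high, walls 4 mm, inner floor 4 mm above the bench. Origin: centre of its underside.
- mug: Dark steel mug, 80 mm across, 90 mm high; origin at the centre of its underside. Bystander.
- screwdriver: Screwdriver 200 mm long, lying on the bench along its own x. Bystander.
- screwbin: Small blue bin with screws, 100 x 70 x 50 mm; origin at the centre of its underside. Bystander.
Not all that is in view belongs to the job. Several things look just like the tray: the one meant starts farthest to the robot's left.

How it is judged:
On the way, in this order (a step that is already met when the one before it is completed fails the run):
1. the rod is pushed to its middle click while the lid is still shut (value of joint rod between 0.018 and 0.026 m and value of joint lid below 0.1 rad), for 0.3 s.
2. the lid has been swung open past upright, the rod still at the middle click (value of joint lid above 1.6 rad and value of joint rod between 0.018 and 0.026 m), for 0.2 s.
At the end, for the whole second after the job is handed in: The rod rests within 4 mm of its middle click, the lid stays open by itself beyond 1.6 rad, and the driver lies released and at rest on the tray's floor, right way up and flat (within 0.12 rad and 4 mm of its height) (all of step 2 and x of driver in the frame of tray between -0.095 and 0.095 m and y of driver in the frame of tray between -0.07 and 0.07 m and z of driver in the frame of tray between 0.014 and 0.022 m and angle between driver's own z axis and vertical below 0.12 rad and linear speed of driver below 0.02 m/s); the robot touches nothing.
It fails at once if the rod is pushed on past the middle click towards the inner position (travel below 0.010 m) (value of joint rod below 0.01 m).
It fails at once if the driver is dropped (falling at over 0.6 m/s, as after some 18 mm) (contact force between the fingers and driver below 0.05 N and linear speed of driver above 0.6 m/s).
It fails at once if the mug is moved by more than 30 mm or tipped (distance of mug from where it was at the start of the episode above 0.03 m or angle between mug's own z axis and vertical above 0.5 rad).
It fails at once if the screwdriver is moved by more than 30 mm (distance of screwdriver from where it was at the start of the episode above 0.03 m).
It fails at once if the screw bin is moved by more than 30 mm (distance of screwbin from where it was at the start of the episode above 0.03 m).
It also fails if it takes over 67 s, if anything falls off the work surface, if the arm or the gripper's body presses on something with over 40 N, if the wrist force passes 120 N, or if a joint passes its speed limit or range.

## Working session

There is one attempt and no reset: what is moved stays moved. The work goes in short steps, Python scripts to look and compute and a shell command to move; the robot and the scene stay as the last step left them, time stands still between calls to the robot, and variables do not carry over. Pictures are saved under pics/ and viewed, and the job is handed in when it is done.

```bash
ls; mkdir -p pics; python3 - <<'E'
from station import manip, snapshot
import cv2
print(manip.sense(), manip.hold_point_z)
for n in("scene","top","wrist"):
    s=snapshot(n); cv2.imwrite(f"pics/{n}0.png",s["image"])
    print(n,{k:v for k,v in s.items() if k not in("image","range_z")})
E
```

```text
pics
{'t': 0.0, 'q': array([ 9.48476638e-01,  5.28497253e-01,  1.43391414e+00,  1.74350562e-05,
        1.18138793e+00, -1.78476369e-01]), 'qd': array([ 0.00147425,  0.00125578,  0.00179065, -0.00040315, -0.00172027,
       -0.00143721]), 'tau': array([ 9.19035738e-04, -4.42361391e+01, -1.78024775e+01, -1.96880428e-04,
        8.32802500e-03, -1.79963581e-05]), 'tcp_pos': array([0.26791291, 0.56386944, 0.23031075]), 'tool_rot': array([ 0.15492338,  0.69007431, -0.15635587,  0.68945561]), 'force': array([-0.7136975 ,  0.6294449 , -0.29752221]), 'ft_torque': array([ 0.01438009,  0.04414661, -0.01307118]), 'finger_gap': 1.0018616827211255} 0.0187
scene {'vertical_fov': 53.812090034283244, 'cx': 280.08257194310045, 'cy': 211.10500354914993, 'extrinsics': array([[ 0.25702762,  0.96624538,  0.01751201,  0.0021979 ],
       [-0.73669829,  0.18417422,  0.65065773,  0.38024502],
       [ 0.62546976, -0.18013808,  0.75916918, -1.60860803],
       [ 0.        ,  0.        ,  0.        ,  1.        ]])}
top {'vertical_fov': 52.53111427545447, 'cx': 274.4374964241619, 'cy': 216.99140494652912, 'extrinsics': array([[-0.00961168, -0.9998846 ,  0.01176486, -0.15709313],
       [ 0.982565  , -0.00725929,  0.18577762, -0.53450514],
       [-0.18567078,  0.01334538,  0.98252138, -1.01933365],
       [ 0.        ,  0.        ,  0.        ,  1.        ]])}
wrist {'vertical_fov': 68.50573522681496, 'cx': 274.7261447376804, 'cy': 211.63887148038953, 'T_tool_cam': array([[ 1.05463771e-05,  2.97653811e-01, -9.54673875e-01,
        -1.43156511e-01],
       [ 9.99999936e-01, -3.44223504e-04, -9.62769210e-05,
        -4.78327287e-04],
       [-3.57278379e-04, -9.54673813e-01, -2.97653796e-01,
        -7.75045740e-02],
       [ 0.00000000e+00,  0.00000000e+00,  0.00000000e+00,
         1.00000000e+00]])}
```

View pics/scene0.png

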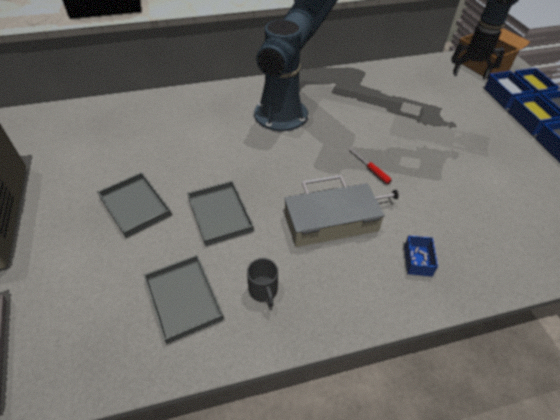

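View pics/top0.png

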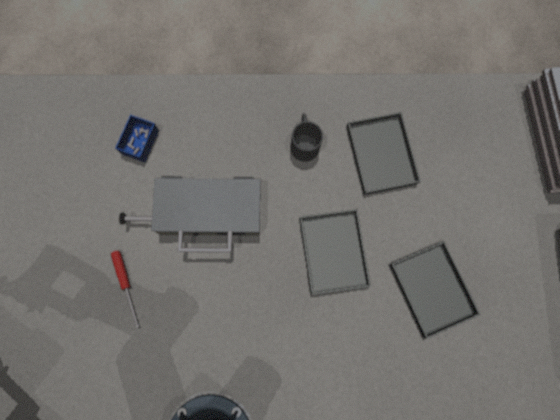

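View pics/wrist0.png

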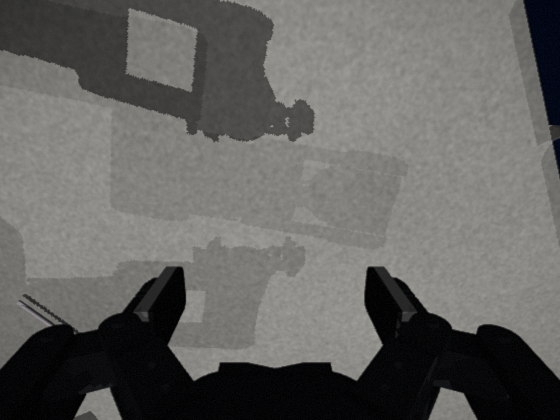

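The top view, with the robot at the bottom and +y to the left, shows:
- the box at about (207,205)
- the knob at (123,218)
- the bar at (205,250)
- the mug at (306,140)
- the trays at (335,252), (382,153) and (433,288)

The leftmost tray appears to be (335,252). Next I'll measure these.

```bash
cat > h.py <<'E'
import numpy as np, cv2
from station import manip, snapshot
from scipy.spatial.transform import Rotation as R
def cam(s):
    f=210/np.tan(np.radians(s["vertical_fov"])/2)
    if "extrinsics" in s: T=np.linalg.inv(s["extrinsics"])
    else:
        st=manip.sense(); T=np.eye(4); T[:3,:3]=R.from_quat(st["tool_rot"]).as_matrix(); T[:3,3]=st["tcp_pos"]; T=T@s["T_tool_cam"]
    return f,T
def ray(s,u,v,C=None):
    f,T=C or cam(s); d=np.array([(u-s["cx"])/f,-(v-s["cy"])/f,-1.]); return T[:3,3],T[:3,:3]@d
def onz(s,u,v,z,C=None):
    o,d=ray(s,u,v,C); return o+d*(z-o[2])/d[2]
def cloud(s,C=None):
    f,T=C or cam(s); v,u=np.mgrid[0:420,0:560]; r=s["range_z"]
    P=np.stack([(u-s["cx"])/f*r,-(v-s["cy"])/f*r,-r],-1); W=P@T[:3,:3].T+T[:3,3]; W[r==0]=np.nan; return W
def proj(s,p):
    f,T=cam(s); q=np.linalg.inv(T)@np.append(p,1); return s["cx"]-f*q[0]/q[2], s["cy"]+f*q[1]/q[2]
E
python3 - <<'E'
from h import *
for n in("top","scene"):
    s=snapshot(n); W=cloud(s); z=W[...,2]
    print(n,"bench z",np.nanmedian(z))
    # lid top
    m=((z>0.066)&(z<0.09)).astype(np.uint8); m=cv2.morphologyEx(m,cv2.MORPH_OPEN,np.ones((7,7)))
    k,l,st,c=cv2.connectedComponentsWithStats(m)
    for i in range(1,k):
        if st[i,4]<500: continue
        P=W[l==i]; r=cv2.minAreaRect((P[:,:2]*1000).astype(np.float32)); print(" hi",c[i],st[i,4],np.nanmedian(P[:,2]),r)
    m=((z>0.012)&(z<0.045)).astype(np.uint8)
    k,l,st,c=cv2.connectedComponentsWithStats(m)
    for i in range(1,k):
        if st[i,4]<150: continue
        P=W[l==i]; print(" lo",c[i],st[i,4],cv2.minAreaRect((P[:,:2]*1000).astype(np.float32)))
    if n=="top":
        for u,v in[(123,218),(306,140),(335,252),(382,153),(433,288),(205,250),(126,270),(137,138)]: print(u,v,W[v,u])
E
```

```text
top bench z -0.001193676964269752
 hi [205.91217284 203.78148604] 5693 0.07552038803945194 ((564.7821044921875, 7.96649169921875), (263.0951232910156, 140.9418487548828), 89.77900695800781)
 lo [541.81752577 138.16082474] 970 ((754.5518188476562, -878.7801513671875), (306.78302001953125, 31.42607879638672), 8.896245956420898)
 lo [384.05434783 149.81763285] 828 ((715.1526489257812, -453.7572021484375), (201.9338836669922, 152.46975708007812), 11.016072273254395)
 lo [130.25384615 129.64615385] 260 ((778.32275390625, 216.87420654296875), (53.464317321777344, 113.46814727783203), 36.99114227294922)
 lo [143.77593361 145.19502075] 241 ((731.6094360351562, 183.7843780517578), (57.591243743896484, 119.41210174560547), 35.46543502807617)
 lo [336.2416 247.9984] 625 ((451.18963623046875, -313.74798583984375), (200.62940979003906, 150.7838897705078), 7.3765435218811035)
 lo [437.81922197 290.94622426] 874 ((353.86273193359375, -563.041015625), (200.2884979248047, 153.1798553466797), 22.063446044921875)
 lo [121.81684211 275.14947368] 475 ((361.7694396972656, 213.19204711914062), (198.1037750
[... 2228 characters left out ...]
672363)
 lo [331.68975904 231.51204819] 664 ((614.829833984375, -17.56036376953125), (289.14434814453125, 115.99144744873047), 62.917144775390625)
 lo [421.36397059 255.49448529] 544 ((755.6646118164062, 200.33180236816406), (71.20674133300781, 104.03611755371094), 70.41097259521484)
 lo [182.81912145 298.32945736] 774 ((714.4405517578125, -452.92425537109375), (204.17469787597656, 150.24456787109375), 11.092395782470703)
 lo [262.53571429 272.92857143] 168 ((709.9999389648438, -240.21702575683594), (65.71699523925781, 24.764663696289062), 78.85694885253906)
 lo [  1.44214876 323.03719008] 242 ((698.544189453125, -882.4671630859375), (184.0847625732422, 8.741519927978516), 5.794798851013184)
```

```bash
python3 - <<'E'
from h import *
s=snapshot("top"); im=s["image"][150:300,80:300]; cv2.imwrite("pics/topz.png",cv2.resize(im,None,fx=3.5,fy=3.5,interpolation=cv2.INTER_CUBIC))
s=snapshot("scene"); im=s["image"][160:260,270:430]; cv2.imwrite("pics/scz.png",cv2.resize(im,None,fx=5,fy=5,interpolation=cv2.INTER_CUBIC))
E
```

```text
(no output)
```

View pics/topz.png

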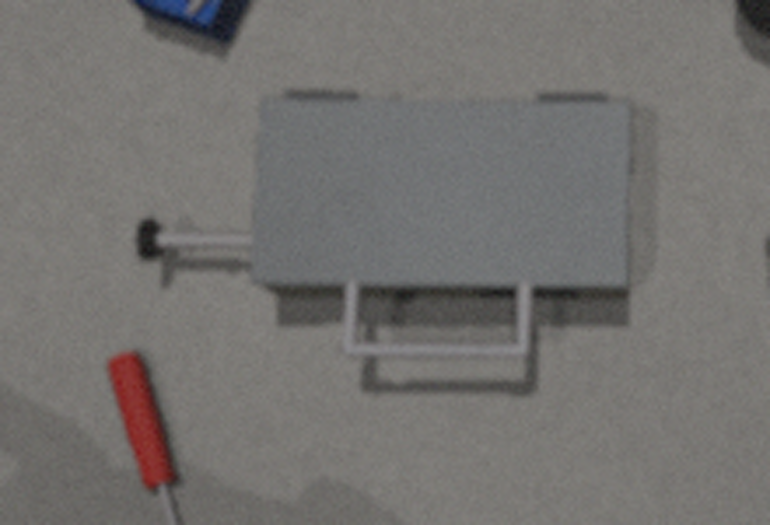

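View pics/scz.png

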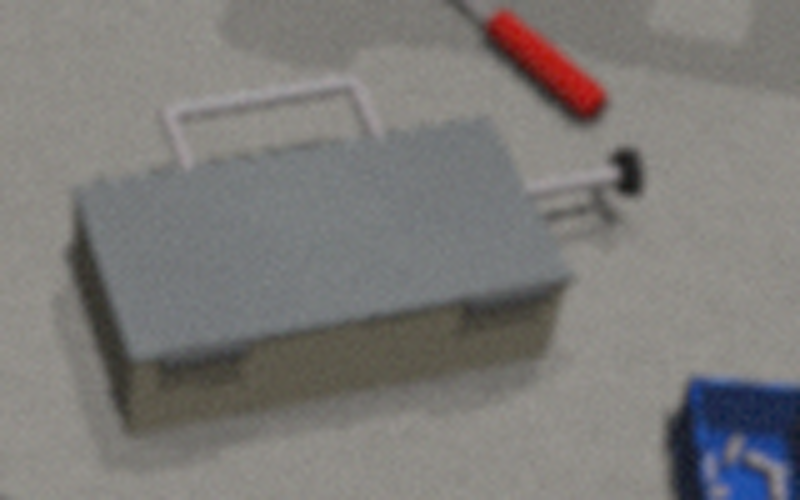

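```bash
python3 - <<'E'
from h import *
s=snapshot("top");t=snapshot("scene")
Z=lambda a,b:(a/3.5+80-.35,b/3.5+150-.35)
Y=lambda a,b:(a/5+270-.4,b/5+160-.4)
print("top")
for n,(a,b),z in [("hL",(262,98),.0765),("hR",(629,101),.0765),("fR",(629,287),.0765),("fL",(254,283),.0765),("barL",(350,349),.0755),("barR",(524,350),.0755),("knob",(137,240),.042),("knobback",(161,240),.042)]:
    print(n,onz(s,*Z(a,b),z).round(4))
print("scene")
for n,(a,b),z in [("hL",(573,276),.0765),("hR",(130,360),.0765),("fR",(78,188),.0765),("fL",(495,120),.0765),("barL",(353,80),.0755),("barR",(172,112),.0755),("knobouter",(637,170),.042)]:
    print(n,onz(t,*Y(a,b),z).round(4))
E
```

```text
top
hL [0.6302 0.1363 0.0765]
hR [ 0.6264 -0.1246  0.0765]
fR [ 0.4922 -0.1242  0.0765]
fL [0.4971 0.1362 0.0765]
barL [0.4506 0.0684 0.0755]
barR [ 0.4489 -0.0515  0.0755]
knob [0.5346 0.2312 0.042 ]
knobback [0.5345 0.214  0.042 ]
scene
hL [0.6319 0.1354 0.0765]
hR [ 0.6283 -0.1268  0.0765]
fR [ 0.498  -0.1206  0.0765]
fL [0.5053 0.1408 0.0765]
barL [0.4508 0.0691 0.0755]
barR [ 0.4504 -0.048   0.0755]
knobouter [0.5369 0.2291 0.042 ]
```

```bash
python3 - <<'E'
from h import *
s=manip.sense(); M=R.from_quat(s["tool_rot"]).as_matrix(); print(M.round(3), "yaw of tool y deg", np.degrees(np.arctan2(M[1,1],M[0,1])))
E
ls; python3 -m crank --help 2>&1 | head -5
```

```text
[[-0.     0.429  0.903]
 [-0.     0.903 -0.429]
 [-1.    -0.    -0.   ]] yaw of tool y deg 64.57316325134765
h.py
pics
invalid input: not JSON, or not a number
```

```bash
python3 -m crank '[[0,0,0,0,0.1427],[0,0,0,0,0.1427],[0,0,0,0,0.1427],[0,0,0,0,0.1427],[0,0,0,0,0.1427]]' 30; python3 -m crank '[[0,0,0,0,0.1427],[0,0,0,0,0.1427],[0,0,0,0,0.1427],[0,0,0,0,0],[0,0,0,0,0]]'; python3 -m crank '[[0,0.02,0.045,0.045,0],[0,0.02,0.045,0.045,0],[0,0.02,0.045,0.045,0],[0,0.02,0.045,0.045,0],[0,0,0.045,0.045,0]]'; python3 -m crank '[[0,0,0.02,0.02,0],[0,0,0.015,0.015,0],[0,0,0,0,0]]'; python3 - <<'E'
from h import *
s=manip.sense(); M=R.from_quat(s["tool_rot"]).as_matrix(); print(s["t"],s["tcp_pos"],M.round(3),s["q"].round(2),s["force"],s["finger_gap"])
w=snapshot("wrist"); cv2.imwrite("pics/w1.png",w["image"])
E
```

```text
t: 0.95
tcp_pos: [0.2683, 0.5644, 0.2313]
tool_rot: [0.388, 0.591, -0.388, 0.591]
force: [-0.4, -0.3, -0.2]
finger_gap: 0.142
t: 1.45
tcp_pos: [0.2683, 0.5645, 0.2313]
tool_rot: [0.503, 0.497, -0.503, 0.497]
force: [0.6, -0.5, -0.3]
finger_gap: 0.002
t: 1.95
tcp_pos: [0.4358, 0.3897, 0.1693]
tool_rot: [-0.501, -0.498, 0.504, -0.497]
force: [0.7, 0.6, 0.0]
finger_gap: 0.002
t: 2.25
tcp_pos: [0.4732, 0.3542, 0.1714]
tool_rot: [0.504, 0.496, -0.504, 0.496]
force: [-0.7, -0.0, 0.3]
finger_gap: -0.004
2.25 [0.47317988 0.35421443 0.17142569] [[ 0.001  1.    -0.016]
 [-0.    -0.016 -1.   ]
 [-1.     0.001 -0.   ]] [ 0.45  0.56  1.58 -0.    1.01  0.47] [-0.66281944 -0.01616087  0.26631398] -0.003798453165346577
```

View pics/w1.png

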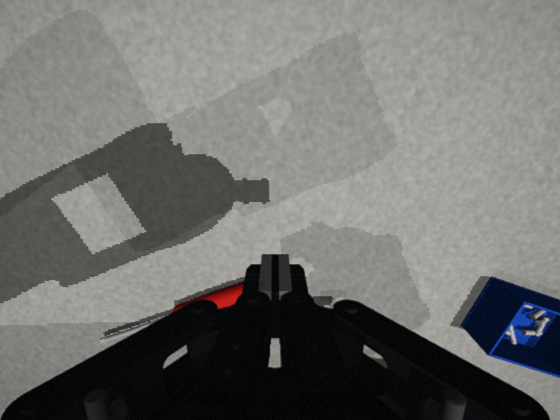

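```bash
python3 -m crank '[[0,0,0.02,0.03,0],[0,0,0.02,0.03,0],[0,0.02,0.02,0.03,0],[0,0.03,0.002,0.002,0],[0,0.03,0,0,0]]'; python3 -m crank '[[0,0.03,0,0,0],[0,0.03,0,0,0],[0,0,0,0,0],[0,0,0,0,0]]'; python3 - <<'E'
from h import *
s=snapshot("top"); im=s["image"][150:300,80:300]; cv2.imwrite("pics/topz1.png",cv2.resize(im,None,fx=3.5,fy=3.5,interpolation=cv2.INTER_CUBIC))
s=snapshot("scene"); im=s["image"][130:260,270:470]; cv2.imwrite("pics/scz1.png",cv2.resize(im,None,fx=4,fy=4,interpolation=cv2.INTER_CUBIC))
E
```

```text
t: 2.8
tcp_pos: [0.532, 0.2635, 0.0912]
tool_rot: [0.504, 0.496, -0.503, 0.497]
force: [-0.4, 1.2, -0.4]
finger_gap: -0.003
t: 3.2
tcp_pos: [0.5305, 0.2642, 0.0313]
tool_rot: [-0.503, -0.497, 0.503, -0.497]
force: [0.3, 1.2, 0.0]
finger_gap: -0.002
```

View pics/topz1.png

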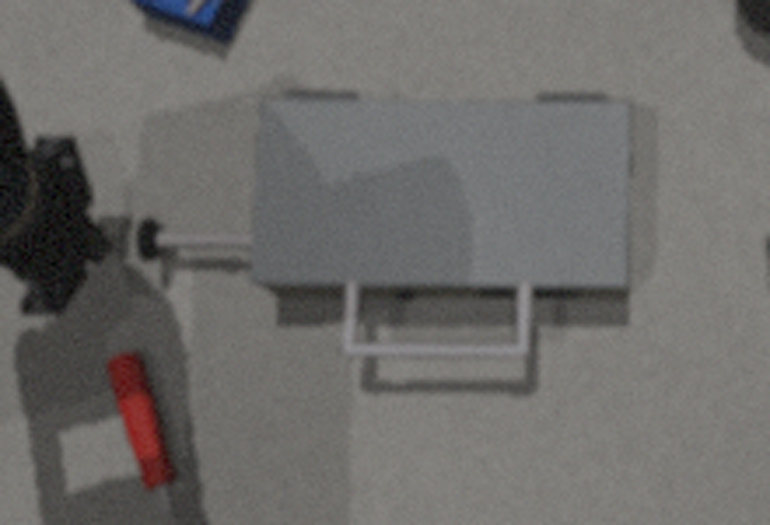

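View pics/scz1.png

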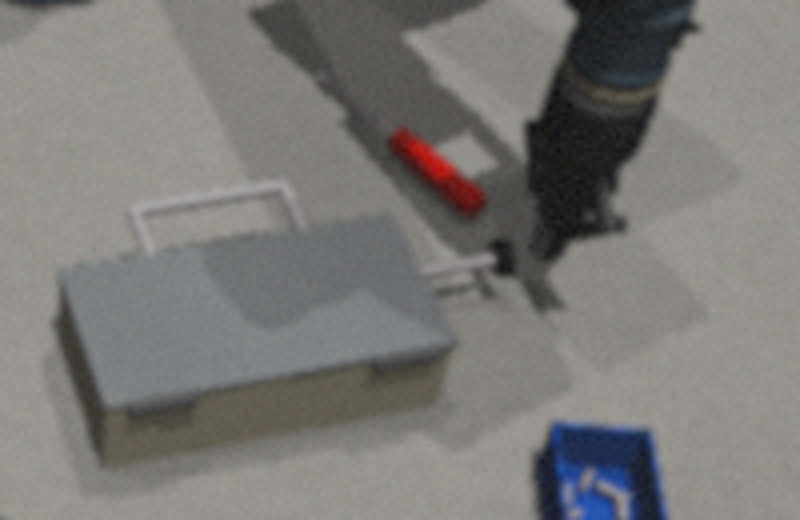

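The closed fingers stand just left of the knob, which is at about (148,238) in the zoomed top view, and they are in line with it. Now pushing in small steps.

```bash
python3 -m crank '[[0,0,0.003,0.01,0],[0,0,0,0.008,0],[0,0,0,0,0]]';python3 -m crank '[[0,0,0,0.004,0],[0,0,0,0.004,0],[0,0,0,0,0]]'; python3 -m crank '[[0,0,0,0.004,0],[0,0,0,0.004,0],[0,0,0,0,0]]'; python3 -m crank '[[0,0,0,0.003,0],[0,0,0,0,0]]'
```

```text
t: 3.6
tcp_pos: [0.5345, 0.2439, 0.0323]
tool_rot: [0.504, 0.496, -0.504, 0.496]
force: [-0.2, 0.1, -0.2]
finger_gap: 0.004
t: 3.9
tcp_pos: [0.5339, 0.2368, 0.0314]
tool_rot: [-0.504, -0.496, 0.504, -0.496]
force: [0.0, 0.2, 0.1]
finger_gap: -0.002
t: 4.2
tcp_pos: [0.5337, 0.2287, 0.0313]
tool_rot: [-0.503, -0.496, 0.504, -0.496]
force: [-0.6, -0.1, 0.2]
finger_gap: -0.001
t: 4.4
tcp_pos: [0.5336, 0.2258, 0.0312]
tool_rot: [-0.503, -0.496, 0.504, -0.496]
force: [-0.3, 0.3, 0.7]
finger_gap: -0.002
```

```bash
python3 -m crank '[[0,0,0,0.002,0],[0,0,0,0,0]]'; python3 -m crank '[[0,0,0,0.002,0],[0,0,0,0,0]]'; python3 - <<'E'
from h import *
s=snapshot("top"); im=s["image"][180:260,80:200]; cv2.imwrite("pics/topz2.png",cv2.resize(im,None,fx=6,fy=6,interpolation=cv2.INTER_CUBIC))
E
```

```text
t: 4.6
tcp_pos: [0.5336, 0.224, 0.0313]
tool_rot: [-0.504, -0.496, 0.504, -0.496]
force: [-0.7, 0.7, -0.1]
finger_gap: -0.001
t: 4.8
tcp_pos: [0.5336, 0.2228, 0.0313]
tool_rot: [0.504, 0.496, -0.503, 0.496]
force: [-1.1, 3.3, -0.8]
finger_gap: 0.001
```

View pics/topz2.png

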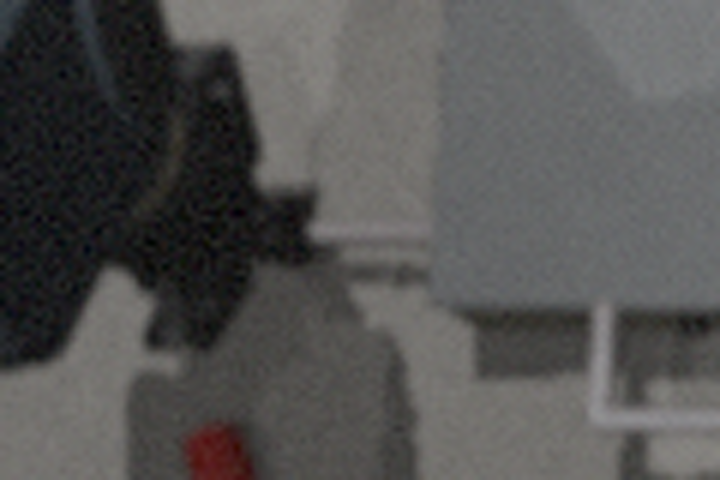

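The knob is at the fingers, and the force is rising (3.3 N at y=0.2228), so this is the ridge where I expected it. I'll go on in 1 mm steps.

```bash
for i in 1; do python3 -m crank '[[0,0,0,0.0015,0],[0,0,0,0,0]]'; done; python3 -m crank '[[0,0,0,0.0015,0],[0,0,0,0,0]]'; python3 -m crank '[[0,0,0,0.001,0],[0,0,0,0,0]]'
```

```text
t: 5.05
tcp_pos: [0.5335, 0.2214, 0.0313]
tool_rot: [0.504, 0.496, -0.503, 0.496]
force: [-0.8, 5.1, -1.5]
finger_gap: -0.004
t: 5.25
tcp_pos: [0.5335, 0.2193, 0.0313]
tool_rot: [-0.503, -0.496, 0.504, -0.496]
force: [0.3, 2.8, -1.0]
finger_gap: -0.002
t: 5.45
tcp_pos: [0.5335, 0.2178, 0.0313]
tool_rot: [-0.503, -0.496, 0.504, -0.496]
force: [-0.5, 1.1, -1.3]
finger_gap: -0.001
```

```bash
python3 -m crank '[[0,0,0,0.001,0],[0,0,0,0,0]]'; python3 -m crank '[[0,0,0,0.001,0],[0,0,0,0,0]]'; python3 - <<'E'
from h import *
s=snapshot("top"); im=s["image"][180:260,80:200]; cv2.imwrite("pics/topz3.png",cv2.resize(im,None,fx=6,fy=6,interpolation=cv2.INTER_CUBIC))
s=snapshot("scene"); im=s["image"][170:240,350:430]; cv2.imwrite("pics/scz3.png",cv2.resize(im,None,fx=8,fy=8,interpolation=cv2.INTER_CUBIC))
E
```

```text
t: 5.65
tcp_pos: [0.5335, 0.2167, 0.0313]
tool_rot: [-0.503, -0.496, 0.504, -0.496]
force: [0.3, -1.2, -0.7]
finger_gap: -0.001
t: 5.85
tcp_pos: [0.5336, 0.2159, 0.0314]
tool_rot: [-0.504, -0.496, 0.504, -0.496]
force: [0.7, -0.4, -0.4]
finger_gap: 0.001
```

View pics/topz3.png

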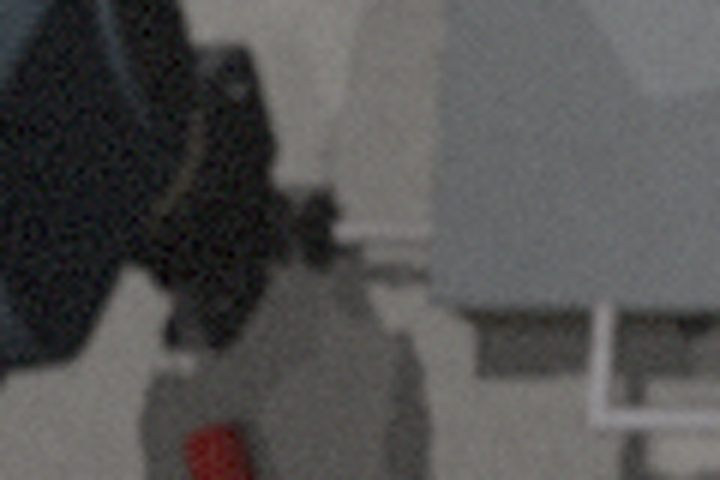

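View pics/scz3.png

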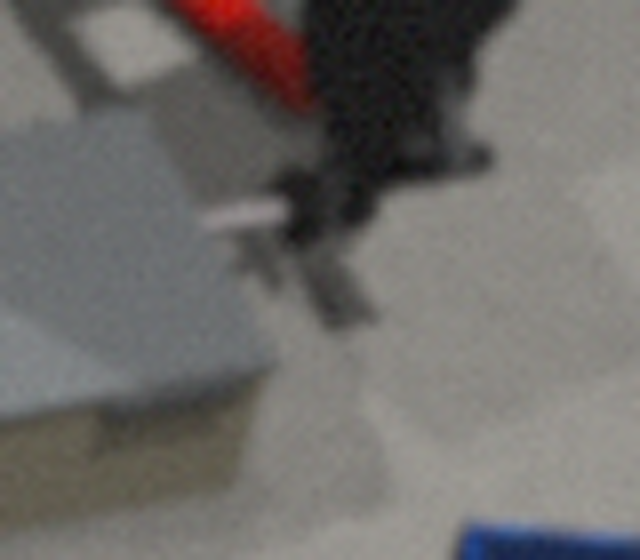

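The force has dropped to zero and the top view shows a gap between finger and knob, so the rod snapped. I'll back off and measure it.

```bash
python3 -m crank '[[0,0,0,-0.03,0],[0,0,0,-0.02,0],[0,-0.03,0,0,0],[0,-0.04,0,0,0],[0,-0.04,0,0,0]]'; python3 -m crank '[[0.03,-0.01,-0.02,0.0,0],[0.03,0,-0.02,0.0,0]]'; python3 - <<'E'
from h import *
s=snapshot("top"); im=s["image"][180:260,80:200]; cv2.imwrite("pics/topz4.png",cv2.resize(im,None,fx=6,fy=6,interpolation=cv2.INTER_CUBIC))
E
```

```text
t: 6.45
tcp_pos: [0.5335, 0.2663, 0.1419]
tool_rot: [-0.503, -0.497, 0.504, -0.496]
force: [0.4, 1.8, 0.4]
finger_gap: -0.001
t: 6.65
tcp_pos: [0.496, 0.2673, 0.1542]
tool_rot: [0.506, 0.495, -0.502, 0.497]
force: [0.2, 0.4, -0.2]
finger_gap: 0.333
```

View pics/topz4.png

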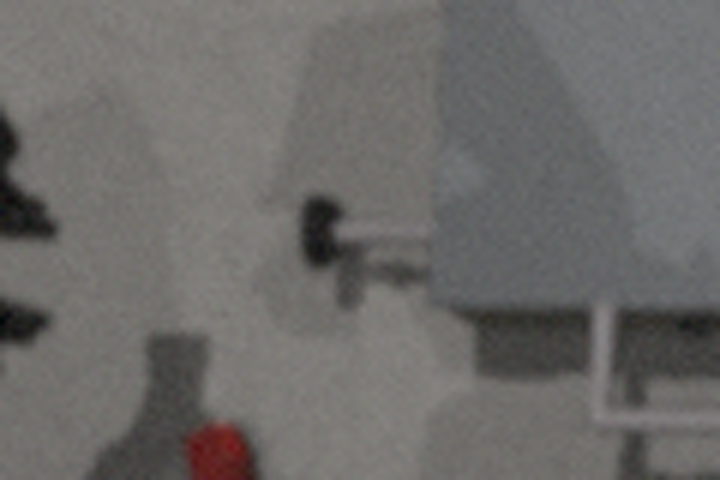

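The knob face is now at pixel u≈130.2, against 119.1 before. That is about 28 mm in, so travel is about 0.022. Next, the bar.

```bash
python3 -m crank '[[0.034,0,-0.01,0.04,0],[0.034,0,-0.01,0.04,0],[0.034,0,-0.01,0.04,0],[0.034,0,-0.01,0.04,0],[0.034,0,0,0.04,0]]'; python3 -m crank '[[0.034,0,0,0.04,0],[0.034,0,0,0.019,0],[0.034,0,0,0,0],[0.034,0,0,0,0]]'; python3 - <<'E'
from h import *
print(manip.sense()["tcp_pos"])
w=snapshot("wrist"); cv2.imwrite("pics/w2.png",w["image"])
E
```

```text
t: 7.2
tcp_pos: [0.4494, 0.0663, 0.1511]
tool_rot: [-0.503, -0.497, 0.504, -0.496]
force: [0.8, -0.6, -0.0]
finger_gap: 0.398
t: 7.6
tcp_pos: [0.4505, 0.0083, 0.1512]
tool_rot: [-0.504, -0.496, 0.504, -0.496]
force: [0.3, 0.7, 0.5]
finger_gap: 0.402
[0.45049537 0.00828309 0.15121739]
```

View pics/w2.png

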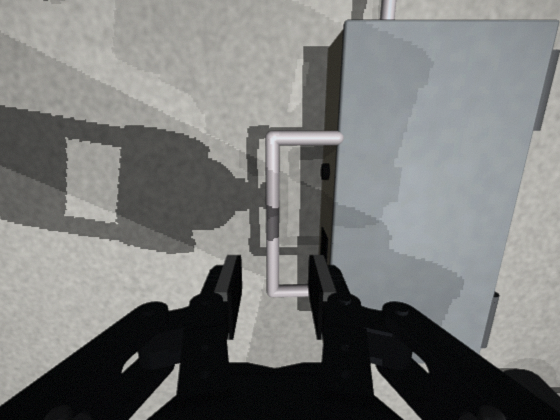

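The wrist view shows the bar running from (273,138) to (272,291), between the fingers in x. I'll check it against the calibration.

```bash
python3 - <<'E'
from h import *
C=cam(w:=snapshot("wrist"))
for u,v in[(273,138),(272,215),(272,291),(345,20),(334,255)]: print(onz(w,u,v,.0755,C).round(4), cloud(w,C)[v,u].round(4))
E
```

```text
[0.4484 0.0707 0.0755] [0.4484 0.0711 0.0821]
[0.4468 0.0147 0.0755] [0.4468 0.0161 0.08  ]
[ 0.4457 -0.0498  0.0755] [ 0.4458 -0.0467  0.0805]
[0.4943 0.1417 0.0755] [0.5094 0.1609 0.0011]
[ 0.4944 -0.0186  0.0755] [ 0.4942 -0.018   0.0768]
```

```bash
python3 -m crank '[[0.034,0.03,-0.002,0,0],[0.034,0.03,0,0,0],[0.034,0.033,0,0,0],[0.034,0,0,0,0],[0,0,0,0,0]]' 40; python3 -m crank '[[0,0,0,0,0],[0,0,0,0,0],[0,0,0,0,0]]'
```

```text
t: 8.2
tcp_pos: [0.4481, 0.0095, 0.0582]
tool_rot: [-0.503, -0.497, 0.504, -0.496]
force: [0.2, 0.2, 0.8]
finger_gap: 0.243
t: 8.5
tcp_pos: [0.4487, 0.009, 0.0595]
tool_rot: [0.504, 0.496, -0.503, 0.497]
force: [-0.8, 4.7, 0.3]
finger_gap: 0.095
```

```bash
python3 - <<'E'
import numpy as np
p=lambda th:.177*np.array([np.cos(np.pi-.0282-th),np.sin(np.pi-.0282-th)])
for th in np.arange(0,1.8,.1): d=p(th+.1)-p(th); print(round(th+.1,1),"tx %.4f ty %.4f"%(-d[1],d[0]), p(th+.1).round(4))
E
```

```text
0.1 tx -0.0176 ty 0.0014 [-0.1755  0.0226]
0.2 tx -0.0174 ty 0.0031 [-0.1724  0.04  ]
0.3 tx -0.0170 ty 0.0049 [-0.1676  0.0571]
0.4 tx -0.0164 ty 0.0065 [-0.161   0.0735]
0.5 tx -0.0157 ty 0.0081 [-0.1529  0.0892]
0.6 tx -0.0148 ty 0.0097 [-0.1432  0.104 ]
0.7 tx -0.0138 ty 0.0111 [-0.1321  0.1178]
0.8 tx -0.0126 ty 0.0124 [-0.1197  0.1304]
0.9 tx -0.0113 ty 0.0136 [-0.1061  0.1417]
1.0 tx -0.0099 ty 0.0147 [-0.0914  0.1516]
1.1 tx -0.0084 ty 0.0156 [-0.0758  0.1599]
1.2 tx -0.0068 ty 0.0163 [-0.0595  0.1667]
1.3 tx -0.0051 ty 0.0169 [-0.0425  0.1718]
1.4 tx -0.0034 ty 0.0174 [-0.0252  0.1752]
1.5 tx -0.0016 ty 0.0176 [-0.0075  0.1768]
1.6 tx 0.0001 ty 0.0177 [0.0102 0.1767]
1.7 tx 0.0019 ty 0.0176 [0.0277 0.1748]
1.8 tx 0.0036 ty 0.0173 [0.0451 0.1712]
```

```bash
python3 -m crank '[[0,-0.0176,0.0014,0,0],[0,-0.0174,0.0031,0,0],[0,0,0,0,0]]'; python3 - <<'E'
from h import *
s=snapshot("scene"); im=s["image"][130:270,250:450]; cv2.imwrite("pics/sc5.png",cv2.resize(im,None,fx=4,fy=4,interpolation=cv2.INTER_CUBIC))
E
```

```text
t: 8.8
tcp_pos: [0.4531, 0.0089, 0.0951]
tool_rot: [0.504, 0.496, -0.503, 0.497]
force: [-0.4, 4.6, -2.0]
finger_gap: 0.102
```

View pics/sc5.png

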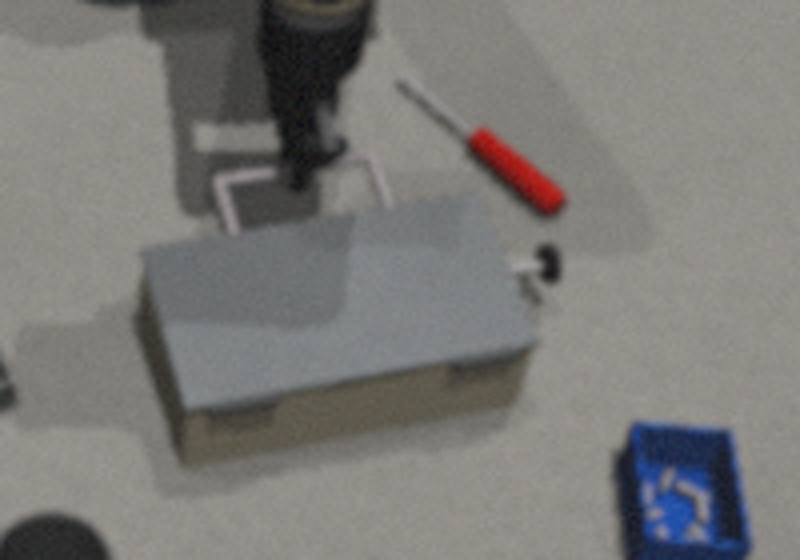

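The lid is rising with the bar, at about 2 N of load. I'll continue the arc.

```bash
python3 -m crank '[[0,-0.017,0.0049,0,0],[0,-0.0164,0.0065,0,0],[0,-0.0157,0.0081,0,0],[0,-0.0148,0.0097,0,0],[0,0,0,0,0]]'; python3 -m crank '[[0,-0.0138,0.0111,0,0],[0,-0.0126,0.0124,0,0],[0,-0.0113,0.0136,0,0],[0,-0.0099,0.0147,0,0],[0,0,0,0,0]]';  python3 - <<'E'
from h import *
s=snapshot("scene"); im=s["image"][90:270,250:450]; cv2.imwrite("pics/sc6.png",cv2.resize(im,None,fx=3,fy=3,interpolation=cv2.INTER_CUBIC))
E
```

```text
t: 9.35
tcp_pos: [0.4801, 0.0085, 0.1578]
tool_rot: [-0.503, -0.498, 0.505, -0.495]
force: [-4.7, 2.7, 1.4]
finger_gap: 0.096
t: 9.85
tcp_pos: [0.5305, 0.0077, 0.2068]
tool_rot: [-0.501, -0.499, 0.505, -0.494]
force: [-13.3, 1.8, 19.3]
finger_gap: 0.097
```

View pics/sc6.png

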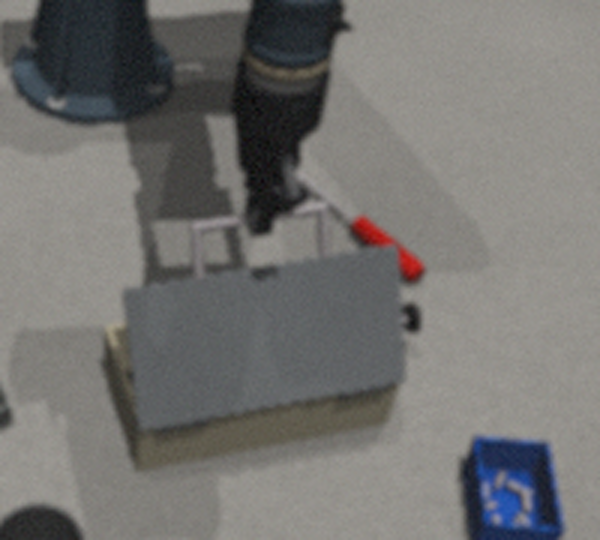

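The force points radially outward, so my arc runs slightly inside the true one. I'll relieve it.

```bash
python3 -m crank '[[0,-0.003,-0.002,0,0],[0,0,0,0,0]]' 25
```

```text
t: 10.1
tcp_pos: [0.531, 0.0076, 0.2074]
tool_rot: [-0.503, -0.497, 0.504, -0.496]
force: [-3.1, 2.7, 1.4]
finger_gap: 0.098
```

```bash
python3 -m crank '[[0,-0.0088,0.0154,0,0],[0,-0.0072,0.0161,0,0],[0,0,0,0,0]]'; python3 -m crank '[[0,-0.0055,0.0168,0,0],[0,-0.0038,0.0173,0,0],[0,0,0,0,0]]'
```

```text
t: 10.4
tcp_pos: [0.5656, 0.007, 0.2253]
tool_rot: [0.505, 0.496, -0.503, 0.497]
force: [-4.2, 2.4, 8.6]
finger_gap: 0.097
t: 10.7
tcp_pos: [0.6, 0.0063, 0.2336]
tool_rot: [0.505, 0.496, -0.503, 0.497]
force: [-2.6, 3.4, 5.4]
finger_gap: 0.096
```

```bash
python3 -m crank '[[0,-0.003,0.0176,0,0],[0,-0.0002,0.0177,0,0],[0,0,0,0,0]]'; python3 -m crank '[[0,0.0016,0.0176,0,0],[0,0.003,0.0173,0,0],[0,0,0,0,0]]';  python3 - <<'E'
from h import *
s=snapshot("scene"); im=s["image"][90:270,250:450]; cv2.imwrite("pics/sc7.png",cv2.resize(im,None,fx=3,fy=3,interpolation=cv2.INTER_CUBIC))
E
```

```text
t: 11.0
tcp_pos: [0.6347, 0.0058, 0.2363]
tool_rot: [0.504, 0.496, -0.503, 0.497]
force: [-0.8, 3.0, 4.4]
finger_gap: 0.098
t: 11.3
tcp_pos: [0.6688, 0.0051, 0.2314]
tool_rot: [0.504, 0.496, -0.503, 0.497]
force: [-0.6, 1.9, 3.6]
finger_gap: 0.095
```

View pics/sc7.png

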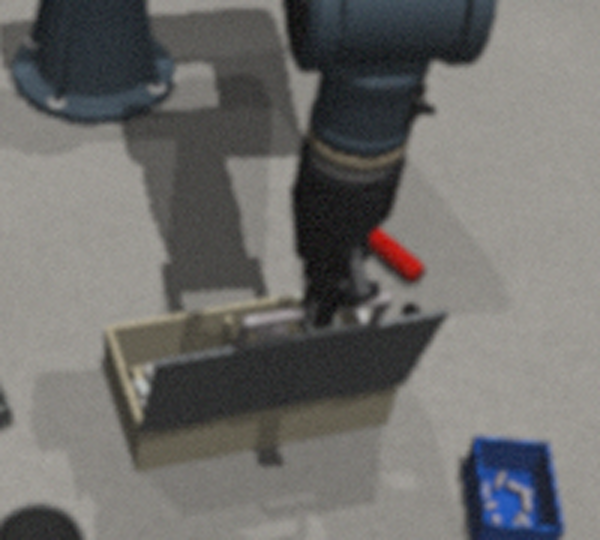

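The lid is past upright, at about 1.8 rad. Now I'll release the bar and lift.

```bash
python3 -m crank '[[0.034,0,0,0,0],[0.034,0,0,0,0],[0.034,0,0,0,0],[0.034,-0.02,0,0,0],[0.034,-0.03,0,0,0]]'; python3 -m crank '[[0.034,-0.03,-0.01,0,0],[0.06,-0.02,-0.04,0,0],[0.06,0,-0.05,0,0],[0.06,0,-0.05,0.03,0],[0.06,0,0,0.04,0]]';  python3 - <<'E'
from h import *
print(manip.sense()["tcp_pos"])
s=snapshot("scene"); im=s["image"][90:270,250:450]; cv2.imwrite("pics/sc8.png",cv2.resize(im,None,fx=3,fy=3,interpolation=cv2.INTER_CUBIC))
s=snapshot("top"); im=s["image"][100:300,80:340]; cv2.imwrite("pics/t8.png",cv2.resize(im,None,fx=3,fy=3,interpolation=cv2.INTER_CUBIC))
E
```

```text
t: 11.85
tcp_pos: [0.6658, 0.0051, 0.2797]
tool_rot: [-0.502, -0.498, 0.505, -0.495]
force: [1.6, -0.1, 0.2]
finger_gap: 0.399
t: 12.35
tcp_pos: [0.5155, -0.0551, 0.3306]
tool_rot: [-0.501, -0.5, 0.504, -0.494]
force: [1.6, -0.6, 0.1]
finger_gap: 0.702
[ 0.51553581 -0.05514051  0.33057631]
```

View pics/sc8.png

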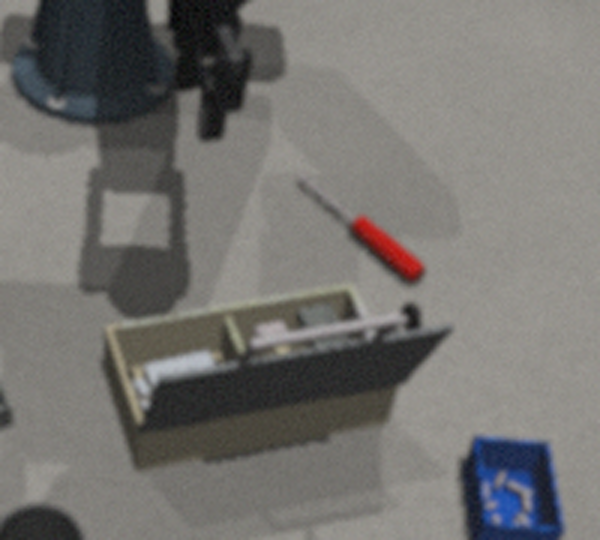

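View pics/t8.png

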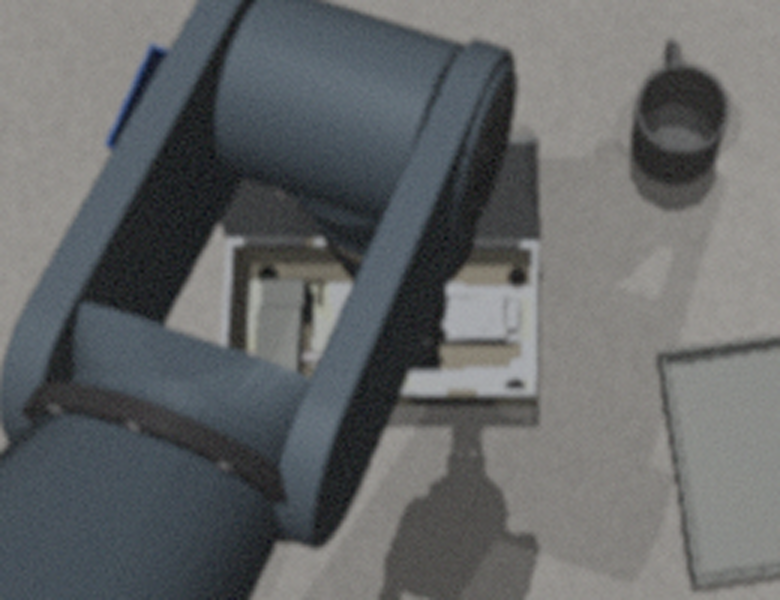

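The lid rests at its stop. Next, a wrist view of the bay.

```bash
python3 -m crank '[[0.06,0,0.02,-0.02,0],[0.06,0,0,0,0],[0.06,0,0,0,0]]'; python3 - <<'E'
from h import *
C=cam(w:=snapshot("wrist")); cv2.imwrite("pics/w9.png",w["image"]); np.savez("w9.npz",T=C[1],f=C[0],**{k:w[k] for k in("image","range_z","cx","cy")})
print(manip.sense()["tcp_pos"])
E
```

```text
t: 12.75
tcp_pos: [0.5444, -0.0383, 0.3316]
tool_rot: [-0.503, -0.497, 0.504, -0.497]
force: [-0.6, 0.4, 0.3]
finger_gap: 0.701
[ 0.54404871 -0.03840029  0.33152826]
```

View pics/w9.png

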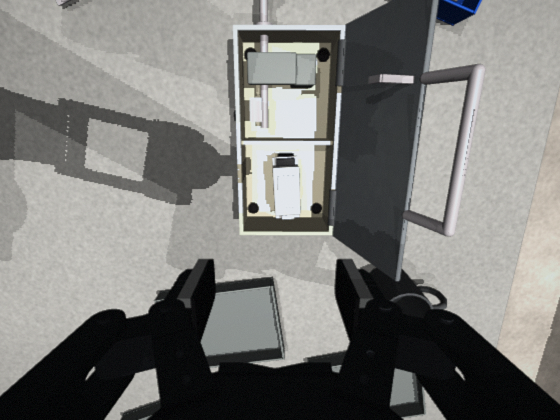

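```bash
python3 - <<'E'
from h import *
d=np.load("w9.npz"); im=d["image"][135:240,230:345]
cv2.imwrite("pics/w9z.png",cv2.resize(im,None,fx=5,fy=5,interpolation=cv2.INTER_CUBIC))
s={k:d[k] for k in("cx","cy","range_z")}; C=(float(d["f"]),d["T"]); W=cloud(s,C); z=W[...,2]
for lo,hi in((.055,.07),(.058,.066)):
    m=((z>lo)&(z<hi)); m[:148]=0;m[226:]=0;m[:,:262]=0;m[:,312:]=0
    m=cv2.morphologyEx(m.astype(np.uint8),cv2.MORPH_OPEN,np.ones((3,3)))
    P=W[m>0]; print(m.sum(),np.median(P[:,2]),cv2.minAreaRect((P[:,:2]*1000).astype(np.float32)))
np.set_printoptions(linewidth=250); print((z[150:225:5,262:312:3]*1000).round())
E
```

```text
1266 0.06364805784313551 ((557.733154296875, -61.509056091308594), (35.62090301513672, 68.80758666992188), 0.42834439873695374)
1255 0.0636539664692255 ((557.733154296875, -61.509056091308594), (35.62090301513672, 68.80758666992188), 0.42834439873695374)
[[ 5.  5.  7.  5.  6.  6.  7.  5.  6.  6.  6.  5.  5.  6.  5.  5.  5.]
 [ 5.  5.  6.  6.  6. 20. 35. 35. 35. 34. 34.  4.  5.  5.  4.  5.  6.]
 [ 5.  6.  8.  5. 43. 52. 52. 53. 52. 52. 52. 41.  5.  5.  5.  6.  6.]
 [ 5.  5.  4.  6. 45. 51. 53. 52. 51. 51. 53. 52.  4.  6.  6.  5.  6.]
 [ 6.  6.  4.  6. 64. 63. 63. 63. 63. 63. 64. 64. 62.  4.  6.  6.  6.]
 [ 5.  5.  7.  6. 63. 64. 65. 63. 64. 63. 65. 63. 64.  4.  5.  5.  6.]
 [ 7.  5.  6.  5. 63. 64. 66. 64. 63. 65. 65. 64. 63.  7.  4.  6.  5.]
 [ 6.  7.  5.  5. 63. 63. 64. 63. 63. 64. 65. 64. 64.  6.  5.  5.  5.]
 [ 6.  6.  5.  6. 63. 64. 65. 64. 63. 64. 65. 63. 64.  5.  6.  6.  6.]
 [ 5.  5.  6.  6. 63. 62. 65. 65. 65. 64. 65. 64. 63.  5.  6.  6.  7.]
 [ 5.  6.  6.  6. 64. 65. 65. 64. 64. 65. 64. 64. 62.  5.  6.  6.  6.]
 [ 8.  5.  5.  5. 62. 65. 64. 63. 64. 64. 64. 63. 63.  5.  5.  6.  4.]
 [ 7.  5.  5.  6.  4. 64. 64. 64. 63. 62. 64. 62. 64.  5.  4.  6.  6.]
 [ 5.  5.  7.  5.  6. 63. 41. 51. 51. 52. 51. 41. 42.  7.  6.  5.  5.]
 [22. 22. 23. 24. 22. 23. 22. 21. 22. 22. 21. 20. 23. 22. 22. 21. 22.]]
```

View pics/w9z.png

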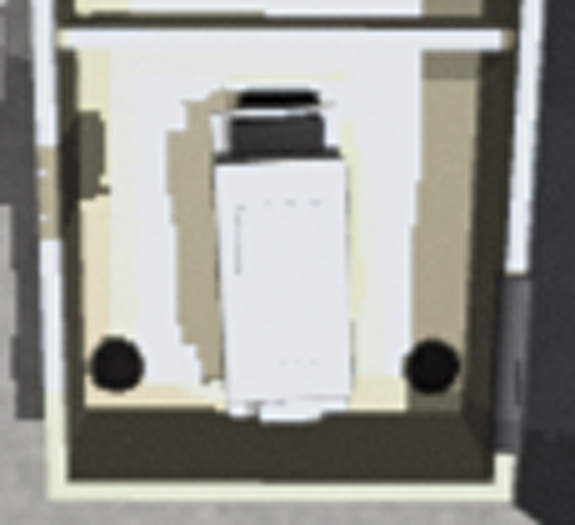

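```bash
python3 - <<'E'
from h import *
d=np.load("w9.npz"); s={k:d[k] for k in("cx","cy")}; C=(float(d["f"]),d["T"])
for a,b in[(217,160),(229,400),(343,155),(350,400)]: print(onz(s,a/5+230-.4,b/5+135-.4,.063,C).round(4))
W=cloud({**s,"range_z":d["range_z"]},C);z=W[...,2]
m=((z>.055)&(z<.07)); m[:148]=0;m[226:]=0;m[:,:262]=0;m[:,312:]=0
xs=[];
for v in range(170,212):
    u=np.where(m[v])[0]
    if len(u)>15: xs.append((W[v,u[0],0],W[v,u[-1],0],W[v,u,1].mean()))
xs=np.array(xs)
for c in(0,1): print(np.polyfit(xs[:,2],xs[:,c],1))
print(xs[:,:2].mean(0))
E
```

```text
[ 0.5403 -0.0274  0.063 ]
[ 0.5427 -0.0949  0.063 ]
[ 0.574  -0.0265  0.063 ]
[ 0.5766 -0.0953  0.063 ]
[-0.03703802  0.53856275]
[-0.03261789  0.57322984]
[0.54080074 0.57520075]
```

```bash
python3 -m crank '[[0.06,0,0,0,-0.05],[0.06,0.04,0.013,0.023,0],[0.06,0.04,0,0,0],[0.06,0.04,0,0,0],[0.06,0.04,0,0,0]]'; python3 -m crank '[[0.06,0.04,0,0,0],[0.06,0,0,0,0],[0.06,0,0,0,0]]'; python3 - <<'E'
from h import *
s=manip.sense(); print(s["tcp_pos"],R.from_quat(s["tool_rot"]).as_matrix().round(3))
C=cam(w:=snapshot("wrist")); cv2.imwrite("pics/w10.png",w["image"])
E
```

```text
t: 13.3
tcp_pos: [0.5578, -0.0615, 0.1705]
tool_rot: [0.491, 0.508, -0.491, 0.509]
force: [0.7, -0.9, -0.7]
finger_gap: 0.702
t: 13.6
tcp_pos: [0.5579, -0.0613, 0.1318]
tool_rot: [0.491, 0.509, -0.491, 0.508]
force: [-0.0, 0.2, 0.3]
finger_gap: 0.704
[ 0.55789231 -0.06125228  0.1317861 ] [[-0.001  0.999  0.035]
 [ 0.     0.035 -0.999]
 [-1.    -0.001 -0.   ]]
```

View pics/w10.png

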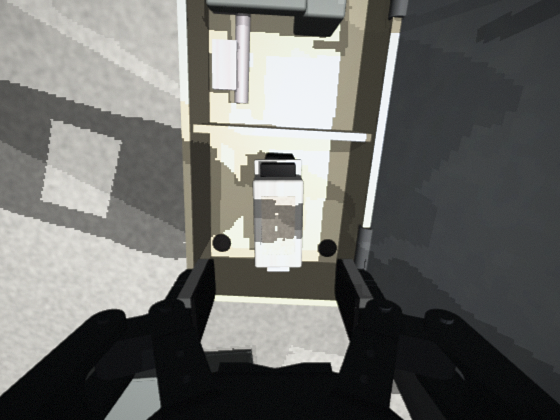

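The driver (about (278,222)) is centred between the fingers and parallel to them. I'll descend.

```bash
python3 -m crank '[[0.06,0.03,0.001,0,0],[0.06,0.03,0,0,0],[0.06,0.025,0,0,0],[0.06,0.012,0,0,0],[0.06,0,0,0,0]]'; python3 -m crank '[[0,0,0,0,0],[0,0,0,0,0],[0,0,0,0,0],[0,0,0,0,0],[0,0,0,0,0]]' 40
```

```text
t: 14.15
tcp_pos: [0.5596, -0.0613, 0.0353]
tool_rot: [0.491, 0.509, -0.491, 0.509]
force: [-1.2, 0.9, 0.6]
finger_gap: 0.706
t: 14.65
tcp_pos: [0.5605, -0.0616, 0.0367]
tool_rot: [0.492, 0.508, -0.49, 0.51]
force: [-0.2, 0.6, 6.3]
finger_gap: 0.414
```

```bash
python3 -m crank '[[0,-0.01,0,0,0],[0,-0.02,0,0,0],[0,0,0,0,0]]'; python3 -m crank '[[0,-0.03,0,0,0],[0,-0.03,0,0,0],[0,-0.03,0,0,0],[0,-0.03,0,0,0],[0,0,0,0,0]]'; python3 - <<'E'
from h import *
s=manip.sense(); print(s["tcp_pos"],s["force"])
w=snapshot("wrist"); cv2.imwrite("pics/w11.png",w["image"])
w=snapshot("scene"); cv2.imwrite("pics/s11.png",w["image"])
E
```

```text
t: 14.95
tcp_pos: [0.5606, -0.0615, 0.0671]
tool_rot: [0.492, 0.507, -0.49, 0.51]
force: [0.3, -0.4, -3.3]
finger_gap: 0.412
t: 15.45
tcp_pos: [0.5616, -0.0618, 0.1883]
tool_rot: [0.492, 0.506, -0.49, 0.512]
force: [0.4, -0.3, -2.1]
finger_gap: 0.414
[ 0.56159767 -0.06182895  0.18831593] [ 0.36063679 -0.29390667 -2.07867398]
```

View pics/w11.png

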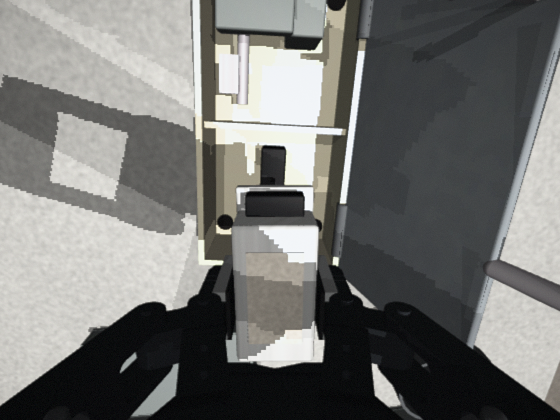

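View pics/s11.png

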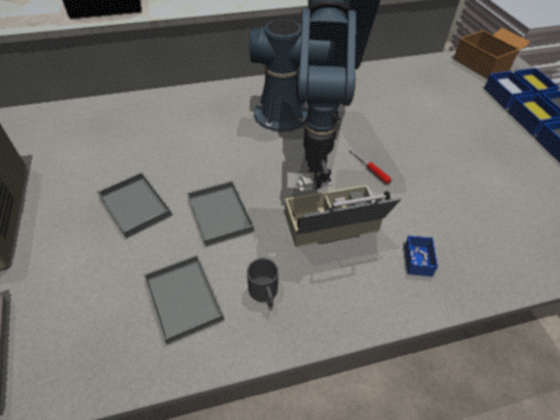

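The driver is held, as the wrist view shows it between the pads and the pedestal is empty. Moving it over the tray.

```bash
python3 -m crank '[[0,0,0,0,-0.045],[0,0,0,0,-0.045],[0,0,-0.01,0.015,0],[0,0,-0.02,0.03,0],[0,0,-0.02,0.035,0]]'; python3 -m crank '[[0,0,-0.02,0.035,0],[0,0,-0.02,0.035,0],[0,0,-0.02,0.035,0],[0,0,-0.02,0.03,0],[0,0,-0.01,0.02,0]]'; python3 -m crank '[[0,0.03,0,0,0],[0,0.03,0,0,0],[0,0.03,0,0,0],[0,0,0,0,0],[0,0,0,0,0]]'; python3 - <<'E'
from h import *
s=manip.sense(); print(s["tcp_pos"],s["force"],R.from_quat(s["tool_rot"]).as_matrix().round(3))
w=snapshot("top"); cv2.imwrite("pics/t12.png",w["image"])
w=snapshot("scene"); cv2.imwrite("pics/s12.png",w["image"])
E
```

```text
t: 16.05
tcp_pos: [0.5174, -0.1458, 0.1821]
tool_rot: [0.467, 0.533, -0.467, 0.529]
force: [-0.1, 0.2, -2.5]
finger_gap: 0.411
t: 16.55
tcp_pos: [0.4469, -0.313, 0.1821]
tool_rot: [0.468, 0.532, -0.468, 0.528]
force: [0.6, 1.1, -2.7]
finger_gap: 0.412
t: 17.05
tcp_pos: [0.4486, -0.3108, 0.0932]
tool_rot: [0.468, 0.532, -0.468, 0.529]
force: [-0.1, 0.6, -2.4]
finger_gap: 0.409
[ 0.44856197 -0.31077698  0.09315918] [-0.13492747  0.55443789 -2.39288933] [[-0.003  0.992  0.125]
 [ 0.003  0.125 -0.992]
 [-1.    -0.003 -0.004]]
```

View pics/t12.png

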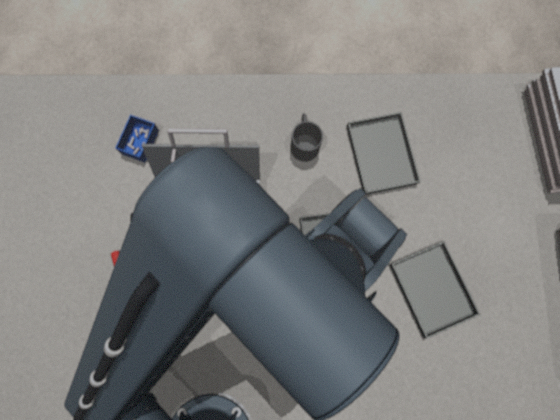

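View pics/s12.png

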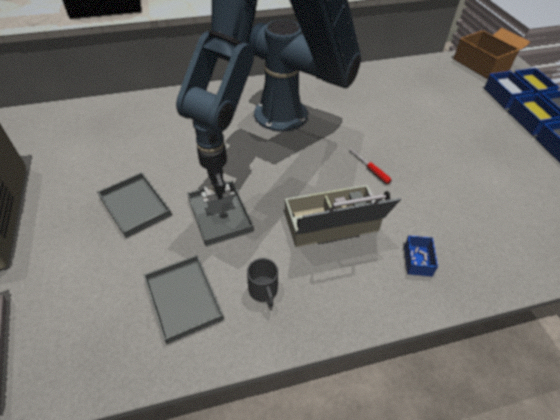

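It is above the middle of the leftmost tray, and the lid is still open. I'll lower gently.

```bash
python3 -m crank '[[0,0.025,0,0,0],[0,0.025,0,0,0],[0,0.02,0,0,0],[0,0.008,0,0,0],[0,0,0,0,0]]'; python3 -m crank '[[0,0.003,0,0,0],[0,0.002,0,0,0],[0,0,0,0,0]]'; python3 -m crank '[[0,0.002,0,0,0],[0,0,0,0,0]]'
```

```text
t: 17.65
tcp_pos: [0.4498, -0.3119, 0.0169]
tool_rot: [0.468, 0.53, -0.468, 0.53]
force: [-0.2, -0.1, -1.9]
finger_gap: 0.415
t: 17.95
tcp_pos: [0.4499, -0.3122, 0.0124]
tool_rot: [0.468, 0.53, -0.468, 0.531]
force: [0.1, -0.0, -3.0]
finger_gap: 0.416
t: 18.15
tcp_pos: [0.4496, -0.3118, 0.0099]
tool_rot: [0.468, 0.53, -0.468, 0.53]
force: [0.3, 0.1, -2.9]
finger_gap: 0.411
```

```bash
python3 -m crank '[[0,0.002,0,0,0],[0,0,0,0,0]]'; python3 -m crank '[[0,0.0015,0,0,0],[0,0,0,0,0]]'; python3 -m crank '[[0,0.001,0,0,0],[0,0,0,0,0]]'
```

```text
t: 18.35
tcp_pos: [0.4494, -0.3117, 0.0076]
tool_rot: [0.468, 0.53, -0.468, 0.53]
force: [-0.1, -0.2, -2.4]
finger_gap: 0.412
t: 18.55
tcp_pos: [0.4494, -0.3117, 0.006]
tool_rot: [0.468, 0.53, -0.468, 0.53]
force: [0.2, 0.2, -2.9]
finger_gap: 0.413
t: 18.75
tcp_pos: [0.4495, -0.3117, 0.0058]
tool_rot: [0.468, 0.53, -0.468, 0.53]
force: [-0.6, 1.3, 2.6]
finger_gap: 0.416
```

Contact: the force swung from −2.9 N to +2.6 N at the predicted height. Releasing, partly first.

```bash
python3 -m crank '[[0.045,0,0,0,0],[0.055,0,0,0,0],[0.06,0,0,0,0],[0.06,0,0,0,0]]'; python3 -m crank '[[0.06,-0.01,0,0,0],[0.06,-0.03,0,0,0],[0.06,-0.04,0,0,0],[0.06,-0.04,0,0,0],[0.06,-0.04,0,0,0]]'; python3 -m crank '[[0.06,-0.02,0,0,0],[0.06,0,-0.02,-0.03,0],[0.06,0,-0.02,-0.03,0],[0.06,0,-0.02,-0.03,0],[0.06,0,0,0,0]]'; python3 - <<'E'
from h import *
s=manip.sense(); print(s["tcp_pos"],s["force"])
for n in("wrist","top","scene"):
    w=snapshot(n); cv2.imwrite(f"pics/{n}13.png",w["image"])
    W=cloud(w);z=W[...,2]
    m=(z>.026)&(z<.045)&(abs(W[...,0]-.45)<.06)&(abs(W[...,1]+.312)<.055)
    P=W[m]
    if len(P)>20:
        A=np.c_[P[:,:2]-P[:,:2].mean(0),np.ones(len(P))]; print(n,len(P),np.median(P[:,2]),np.linalg.lstsq(A,P[:,2],rcond=None)[0].round(3),cv2.minAreaRect((P[:,:2]*1000).astype(np.float32)))
E
```

```text
t: 19.15
tcp_pos: [0.4496, -0.3119, 0.0052]
tool_rot: [0.468, 0.53, -0.468, 0.53]
force: [-0.1, -0.1, 0.0]
finger_gap: 0.704
t: 19.65
tcp_pos: [0.4493, -0.3115, 0.1674]
tool_rot: [0.468, 0.53, -0.468, 0.53]
force: [0.4, -0.4, 0.2]
finger_gap: 0.702
t: 20.15
tcp_pos: [0.3741, -0.2245, 0.1852]
tool_rot: [0.468, 0.533, -0.467, 0.528]
force: [0.2, -0.6, -1.1]
finger_gap: 0.705
[ 0.3740976  -0.22446375  0.18522618] [ 0.18410411 -0.55234124 -1.09123364]
wrist 1176 0.03391068311008094 [ 0.03  -0.026  0.034] ((450.27716064453125, -314.73675537109375), (35.255699157714844, 67.20954895019531), 6.559914588928223)
top 52 0.030964917513786605 [-0.043  0.087  0.031] ((463.36004638671875, -340.1512451171875), (35.3851318359375, 15.428854942321777), 44.51791763305664)
scene 209 0.029051322118464507 [-0.016 -0.005  0.029] ((452.8116149902344, -311.5465087890625), (38.72785568237305, 67.2113037109375), 8.825969696044922)
```

View pics/wrist13.png

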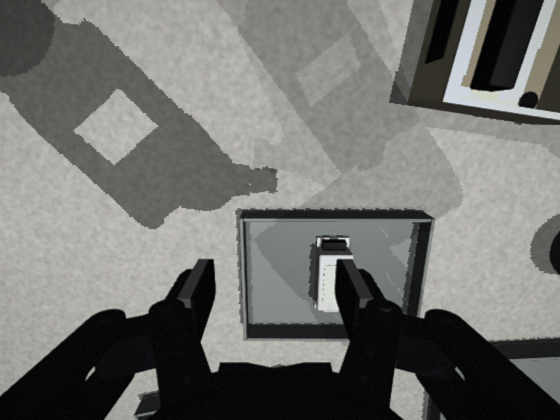

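View pics/scene13.png

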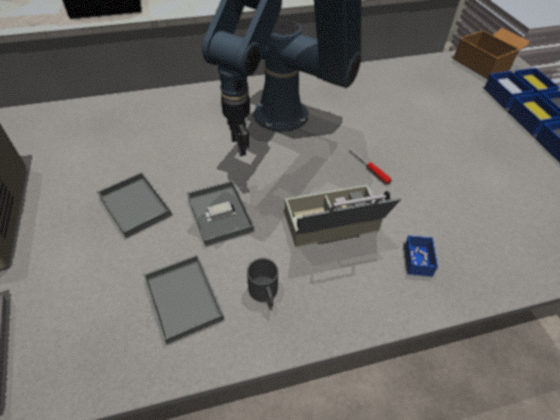

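View pics/top13.png

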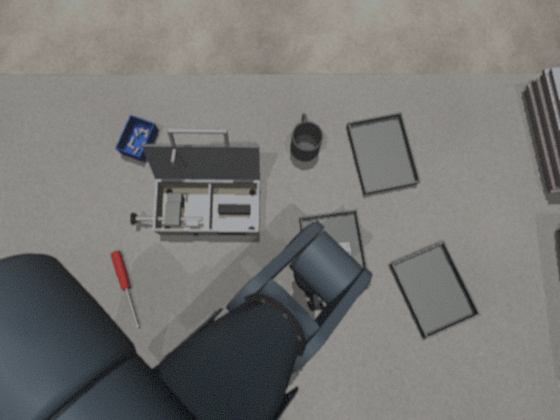

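The driver lies flat, label up, at the tray's centre. The knob is at about u=130 in the top view, the same as after the push. The lid is open and the bystanders are unmoved. I'll let the arm settle and do one last rod check.

```bash
python3 -m crank '[[0.06,0,0,0,0],[0.06,0,0,0,0],[0.06,0,0,0,0]]'; python3 - <<'E'
from h import *
a=cv2.imread("pics/top0.png");s=snapshot("top");b=s["image"]
for n,i in(("start",a),("end",b)):
    g=cv2.cvtColor(i,cv2.COLOR_BGR2GRAY)[212:226,100:150]; c=np.where((g<60).sum(0)>=4)[0]+100; print(n,c)
    hsv=cv2.cvtColor(i,cv2.COLOR_BGR2HSV)
    for nm,m in(("red",((hsv[...,0]<8)|(hsv[...,0]>172))&(hsv[...,1]>120)),("blue",(abs(hsv[...,0].astype(int)-115)<12)&(hsv[...,1]>120)),("mug",(np.pad(i[120:165,285:327].max(2)<70,((120,255),(285,233)))))):
        y,x=np.where(m[:320]); k=(x<330); print(nm,x[k].mean().round(1),y[k].mean().round(1))
print(onz(s,c[0]-.5,218.5,.042)[1])
manip.sign_off(); print(manip.sense()["t"])
E
```

```text
t: 20.6
tcp_pos: [0.3792, -0.2307, 0.1852]
tool_rot: [0.468, 0.53, -0.468, 0.53]
force: [0.1, -0.0, 0.1]
finger_gap: 0.705
start [120 121 122 123 124]
red 120.0 269.3
blue 135.9 137.6
mug 305.7 141.2
end [131 132 133 134 135]
red 120.0 269.3
blue 136.2 137.6
mug 305.7 140.9
0.20172222806267254
the job is handed in; nothing more can be done
the job is handed in; nothing more can be done
```

The job is done and handed in at about 20.6 s. I pushed the rod to its middle click, swung the lid back to its stop, and laid the driver in the tray farthest to the robot's left. No verdict is reported.

**Last checks**
- **Rod:** The push force peaked at about 5 N, then fell to zero. From the images the travel is about 0.022–0.025 m, with the knob 11 pixels (about 28 mm) further in than at the start.
- **Lid:** It stays open by itself, leaning back at the stop.
- **Driver:** It lies label up within a few mm of the tray's centre. I measured its top at 34 mm with the wrist camera and 29 mm with the scene camera, against 32 mm expected. That 5 mm spread is noise I put down to calibration. Its measured tilt was 0.04 rad at most in both views. The top camera's fit, with only 52 points and the arm in the way, was useless.
- **Mug, screwdriver and screw bin:** Each is unmoved, to within 0.3 pixel in the top view.

While opening the lid I cut slightly inside its arc, and the side force reached about 23 N before I corrected it.

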